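# Hang the missing bracket of the spice shelf and lay the shelf on

### The job

Put up the upper shelf of the spice stand. Hook the loose bracket into the free upright at the same height as the bracket that is already hanging on the other one, press it down until it snaps fully home, then lay the loose wooden shelf board flat across the two brackets behind their upturned tips, its ends overhanging about evenly. Leave the jars, glass, cup, mug, timer and tin where they are.

Things in the scene. Friction and masses are not known exactly. Their poses are not given: they have to be found in the camera images.
- stand: Spice stand, fixed: wooden deck 146 x 260 mm, top at 18 mm, with two steel channel uprights 36 mm wide, 274 mm tall at y = +90 and -90 mm. Origin on the worktop midway between them in the plane of their front faces; z up, +x to the back, y along the row. Joined by a bar behind the front faces at 236-256 mm. A small utensil hook hangs low on the upright that lacks its bracket.
- left_slot (a point): Middle of the lower edge of the top slot (216 mm high), in the front face of the upright at y = +90 mm; axes as the stand's. Each upright's front is a plate 4 mm thick with a column of four slots, 12 mm wide and 42 mm high, lower edges at 42, 100, 158 and 216 mm. Behind the slots is a sprung catch strip with a nose 9 to 11 mm below each lower edge.
- right_slot (a point): The same point of the upright at y = -90 mm.
- mounted_bracket: Steel bracket already hanging locked on one upright (left or right, it varies), its hook in the top slot and its tab in the next: fixed, same shape and frame as the loose bracket. Its origin is at x = 0, y = +90 or -90, z = 154 mm of the stand's frame, axes as the stand's; the loose one belongs at the same x and z with y of the other sign.
- bracket: Loose steel bracket, 0.25 kg, standing upright on its foot: open frame 20 mm wide (y), 76 mm tall. Origin on the foot's underside, at the rear face (which bears on the upright's front), mid-width; z up, +x to the hook side. Level top arm x = -86 to 0, z = 64 to 76 mm; tip upturned to z = 86 at x = -86 to -80; rear post x = -8 to 0; foot x = -60 to 0, 7 mm high.
- bracket_arm (a point): Middle of the top of the loose bracket's arm, at x = -36, z = 76 mm of the bracket, straight above its centre of mass; axes as the bracket's. Grasp here from above, across the 20 mm width; the frame below the arm is open and no wider. To lock it, push down on the arm's top close to the rear post: it takes about 8 to 15 N.
- bracket_hook (a point): Underside of the loose bracket's hook neck at the rear face (x = 0, z = 62 mm); locked, it coincides with a slot point. 6 mm thick: neck z = 62 to 72, lip from x = 5.5 to 10.5 mm hanging to z = 44, toe to x = 14; a plain tab (z = 4 to 12, 9 mm long) enters the slot below. Held 18 to 32 mm too high it goes straight in until the rear face bears; lowered, it rests on the nose 5 to 10 mm above home.
- shelf_board: Loose wooden shelf board, 64 (x) x 240 (y) x 16 mm (z), 0.2 kg, flat on the worktop. Origin at the centre of its underside, z up. Grasp from above across its 64 mm at mid-length. It belongs on the arms (230 mm above the worktop) in the 80 mm between the uprights' front faces and the brackets' upturned tips: centre at x = -40 mm, y = 0 of the stand, length along the stand's y.
- left_catch (a joint): Sprung catch strip inside the upright at y = +90 mm: 0 = fully forward (at rest, or snapped over a locked toe), up to 0.006 m when a toe pushes it back (+x).
- right_catch (a joint): The same in the upright at y = -90 mm.
- spice_jar_a: Bystander: spice jar, 45 mm wide, 106 mm tall, standing on the stand's deck. Origin under its centre.
- spice_jar_b: Bystander: spice jar, 45 mm wide, 106 mm tall, standing on the stand's deck. Origin under its centre.
- glass: Bystander: clear drinking glass, 77 mm wide, 89 mm tall. Origin under its centre.
- cup: Bystander: small white coffee cup, 62 x 89 x 52 mm. Origin under its middle.
- timer: Bystander: round kitchen timer, 62 mm wide, 44 mm tall. Origin under its centre.
- mug: Bystander: green and white mug, 86 x 121 x 99 mm. Origin under its middle.
- tin: Bystander: round food tin, 75 mm wide, 58 mm tall. Origin under its centre.

How it is judged (in metres and radians):
On the way:
1. the loose bracket is locked fully home on the free upright, level with the hanging one (x of bracket in the frame of mounted_bracket between -0.004 and 0.004 m and z of bracket in the frame of mounted_bracket between -0.003 and 0.003 m and z of bracket in the frame of stand between 0.15 and 0.158 m and ((y of bracket in the frame of stand between 0.084 and 0.096 m and y of mounted_bracket in the frame of stand below 0 m) or (y of bracket in the frame of stand between -0.096 and -0.084 m and y of mounted_bracket in the frame of stand above 0 m)) and angle between the x axis of bracket and the x axis of stand, either way round below 0.1 rad and angle between bracket's own z axis and vertical below 0.07 rad and value of joint each of left_catch, right_catch below 0.0015 m), for 0.3 s.
At the end, for the whole second after the job is handed in: Bracket locked (catches under 1.5 mm), within 3 mm of the other's height, 4 mm in depth, 6 mm of its slot's centre line, 0.1 rad, tilt under 0.07. Board on both arms: underside at 225-236 mm, middle 28-52 mm before the uprights, within 20 mm of centre, level to 0.05, straight to 0.1 rad; at rest (all of step 1 and x of shelf_board in the frame of stand between -0.052 and -0.028 m and y of shelf_board in the frame of stand between -0.02 and 0.02 m and z of shelf_board in the frame of stand between 0.225 and 0.236 m and angle between shelf_board's own z axis and vertical below 0.05 rad and angle between the y axis of shelf_board and the y axis of stand, either way round below 0.1 rad and linear speed of each of bracket, shelf_board below 0.02 m/s); the robot touches nothing.
It fails at once if a jar, the glass, cup, mug, timer or tin is moved more than 25 mm or tipped over (distance of any of spice_jar_a, spice_jar_b, glass, cup, timer, mug, tin from where it was at the start of the episode above 0.025 m or angle between any of spice_jar_a, spice_jar_b, glass, cup, timer, mug, tin's own z axis and vertical above 0.5 rad).
It also fails if it takes over 72 s, if anything falls off the work surface, if the arm or the gripper's body presses on something with over 40 N, if the wrist force passes 120 N, or if a joint passes its speed limit or range.

### The arm

A 6-joint arm with a two-finger parallel gripper is mounted at the origin on a cart in front of the work surface, level with it; the furniture and walls round the work are solid. World frame = base frame: x ahead of the robot, y to its left, z up, the work surface at z = 0. Lengths are in m, angles in degrees, forces in N, time in s.
With the tool pointing down it reaches from about 0.375 to 0.9 m from the base axis. Payload 3.1 kg.
Tool frame: the origin (TCP) lies on the centre line of the jaws, within the pads' length; the fingertips stand 17 mm ahead of it and the grasp point (between the pads) lies 2 mm behind it; z points along the fingers, y is the line along which they close (so a half turn about z gives the same grasp; the last joint's range is limited). The gripper opens to 87 mm and grips with 3 to 60 N. Pads are 19 mm wide; open, the fingers measure 117 mm over their backs; the gripper's body (75 mm by 190 mm) begins 51 mm behind the grasp point.
Start: joints at [-83.05, 30.224, 82.088, -0, 67.689, -10.227], TCP at [0.185, -0.597, 0.24] pointing down, gripper open.
Joint ranges: [-176.69, 176.69], [-43.24, 126.21], [12.49, 139.97], [-82, 262], [0, 151.66], [-163.58, 163.58]. Speed limits (degrees/s): [159.86, 159.86, 180, 180, 180, 180].

### API

Orientations are given as a 3x3 rotation matrix whose columns are the frame's x, y, z axes.
In Python, from rig import bot, imaging, finder gives the robot as it stands. The module is installed in compiled form; this text tells all that it offers.
- The arm moves only by the tool play_rows, never from a script. Its argument "motion" is a list that holds one entry, the list of rows, each a list of 6 numbers: the shift along the tool's x, y, z in fractions of the full range, 1 being 1 m, then the turn, a rotation vector about the tool's x, y, z in fractions of the full range, 1 being 90 degrees. In form: [[[dx, dy, dz, wx, wy, wz], ...]]. A call has 1 to 8 rows; each row is the pose to reach, as a shift and turn from the pose commanded when the call began, along the tool's axes at that moment; what a row does not reach only later rows make up. A row lasts 1/12 s, in which the tool goes at most 41.7 mm and 7.16 degrees, less where a joint would pass 70% of its speed; a pose out of reach is approached as far as the arm can. Shift and turn numbers lie between -1 and 1, and a call with a number outside is refused. A call with a gripper value outside its range is refused whole. "fingers" is the finger opening in m, from 0 to 0.087, set as the call begins (left out, the last holds). The fingers move at their own pace and stop on an object; the grip force is fixed at half the most. Time passes only in rows, so rows that repeat a pose let the fingers close. It gives the time, the measured TCP pose, the force, the opening and the grip force at its end, in the units of the state.
- bot.read_state(): the state, without advancing time (a new reading comes with each control period).
- imaging.capture(name): name is "scene" or "top"; returns a dict with "frame" (400x640x3 uint8, red, green, blue), "camera_matrix" (3x3 intrinsics, pixels), "R" (3x3) and "t" (3): a world point X has camera coordinates R X + t. Camera axes: x right, y down, z forward; pixel columns grow to the right and rows downward; lengths in m; the calibration is good to about 2 mm. A picture is of the moment at which its call begins. There is no depth.
- bot.hand_in(): hands the job in; it is judged then, once.
Trained networks look in the newest picture that a camera, given by its name, has taken for a name from the list of things; names that differ only in an ending like _2 or _b are one class to them, and where a whole thing is asked for, a point or a joint stands for the part that bears it (a point fixed in the world has none). Each returns a list of dicts, best first, with "confidence" (0 to 1); they miss things now and then, are a little off and sometimes report something else, mostly with a low value. They report only what shows in the picture. A call takes as long as a camera call.
- finder.recognise(camera, name): "at" ([x, y, z] in m, in world coordinates, good to about 4 mm: the middle of the surface that is visible of it).
- finder.outline_of(camera, name): "pixels" (400x640 bool, what is visible of it).
The state is a dict: "time_s": time; "joint_positions": joint angles; "qvel": joint speeds; "tau": joint torques, N m; "position": TCP position; "tcp_rot": TCP orientation; "force": force on the tool from outside, world axes, zero at the start; "moment": the same for the moment, N m; "opening": opening from 0.0 (shut) to 1.0 (fully open); "grasp_force": force on a finger pad.
Only numpy, scipy, OpenCV 4.12 (cv2) and the standard library are available. Lean on these libraries where they do the work, as an engineer would, in place of code of your own. Each camera call takes 0.05 s, during which the arm holds its last target. There are 200 camera calls.

## Working session

There is one attempt and no reset: what is moved stays moved. The work goes in short steps, Python scripts to look and compute and a tool call to move; the robot and the scene stay as the last step left them, time stands still between calls to the robot, and variables do not carry over. Pictures are saved under pics/ and viewed, at most 12 in all, crops included, and the job is handed in when it is done.

Besides the shell and the picture viewer there is one more tool, called after "Call:" by a JSON object that holds its "api" and its "payload". play_rows: Moves the arm, as the interface text tells. Its arguments: {"type":"object","properties":{"motion":{"type":"array"},"fingers":{"type":"number"}},"required":["motion"]}

```bash
mkdir -p pics; cat > h.py <<'E'
import numpy as np, cv2
from rig import bot, imaging, finder
def save(cam,name,crop=None,scale=1):
    c=imaging.capture(cam); f=c["frame"]
    if crop: f=f[crop[1]:crop[3],crop[0]:crop[2]]
    f=cv2.resize(f,None,fx=scale,fy=scale,interpolation=cv2.INTER_CUBIC)
    cv2.imwrite("pics/"+name,f[:,:,::-1]); return c
def proj(c,X):
    p=c["camera_matrix"]@(np.array(c["R"])@np.array(X)+c["t"]); return p[:2]/p[2]
def ray(c,uv,z):
    R=np.array(c["R"]);o=-R.T@np.array(c["t"]);d=R.T@np.linalg.inv(c["camera_matrix"])@np.array([uv[0],uv[1],1.])
    return o+d*(z-o[2])/d[2]
E
python3 - <<'E'
from h import *
np.set_printoptions(precision=4,suppress=True)
for cam in("scene","top"):
    c=save(cam,cam+"0.png",scale=1.25)
    print(cam,-np.array(c["R"]).T@c["t"])
    for n in["stand","bracket","mounted_bracket","bracket_arm","bracket_hook","left_slot","right_slot","shelf_board","spice_jar_a","glass","cup","timer","mug","tin"]:
        print(n,[(np.round(d["at"],3).tolist(),round(d["confidence"],2)) for d in finder.recognise(cam,n)[:3]])
print(bot.read_state())
E
```

```text
scene [-0.1447  0.731   1.1072]
stand [([0.645, 0.232, 0.049], 0.92)]
bracket [([0.43, -0.057, 0.062], 0.67), ([0.648, 0.233, 0.042], 0.44)]
mounted_bracket [([0.638, 0.092, 0.205], 0.94)]
bracket_arm [([0.432, -0.06, 0.063], 0.64), ([0.722, -0.087, 0.056], 0.19)]
bracket_hook [([0.433, -0.062, 0.066], 0.96)]
left_slot [([0.646, 0.236, 0.054], 0.69), ([0.587, 0.229, 0.088], 0.62), ([0.594, 0.15, 0.09], 0.6)]
right_slot [([0.644, 0.232, 0.044], 0.68), ([0.394, 0.259, 0.063], 0.46)]
shelf_board [([0.559, -0.274, 0.02], 0.83)]
spice_jar_a [([0.594, 0.148, 0.09], 0.72), ([0.646, 0.233, 0.05], 0.7), ([0.586, 0.229, 0.09], 0.66)]
glass [([0.721, -0.088, 0.059], 0.84), ([0.648, 0.235, 0.053], 0.41)]
cup [([0.65, -0.146, 0.032], 0.8)]
timer [([0.42, 0.142, 0.037], 0.73)]
mug [([0.394, 0.261, 0.062], 0.93)]
tin [([0.588, 0.228, 0.09], 0.3)]
top [ 0.4102 -0.0118  0.987 ]
stand [([0.649, 0.194, 0.019], 0.91), ([0.745, -0.093, 0.041], 0.18)]
bracket [([0.424, -0.059, 0.074], 0.52), ([0.56, -0.28, 0.014], 0.38)]
mounted_bracket [([0.336, -0.223, 0.055], 0.64), ([0.628, 0.086, 0.227], 0.6)]
bracke
[... 547 characters left out ...]
imer [([0.429, 0.13, 0.042], 0.74)]
mug [([0.394, 0.261, 0.06], 0.93)]
tin [([0.337, -0.223, 0.055], 0.62), ([0.596, 0.136, 0.125], 0.48)]
{'time_s': 1.5, 'joint_positions': array([-83.0511,  30.2251,  82.0862,  -0.0007,  67.689 , -10.226 ]), 'qvel': array([ 0.1328,  0.0497,  0.0011, -0.0482,  0.0209,  0.1069]), 'tau': array([  0.0006, -44.    , -17.6979,   0.0634,   0.0505,  -0.    ]), 'position': array([ 0.1846, -0.5971,  0.2395]), 'tcp_rot': array([[ 0.9554,  0.2953, -0.    ],
       [ 0.2953, -0.9554,  0.    ],
       [-0.    , -0.    , -1.    ]]), 'force': array([-0.2757,  0.2083,  0.2765]), 'moment': array([-0.073 ,  0.0483, -0.026 ]), 'grasp_force': 0.0, 'opening': 1.0001916751753597}
```

View pics/scene0.png

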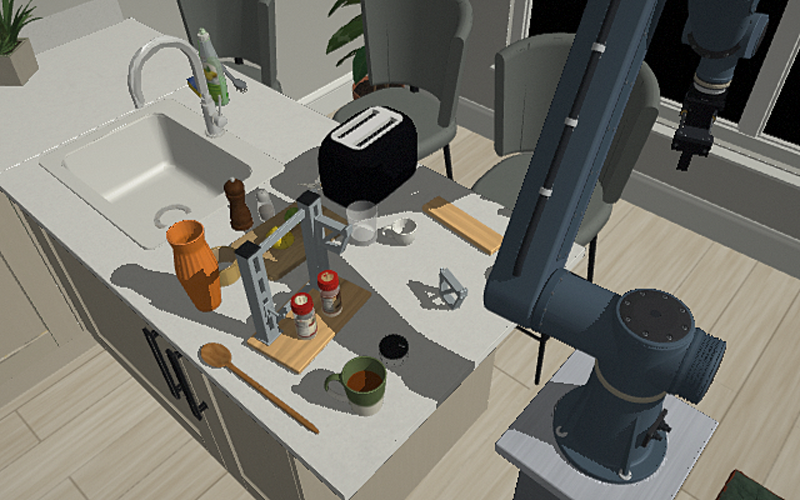

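View pics/top0.png

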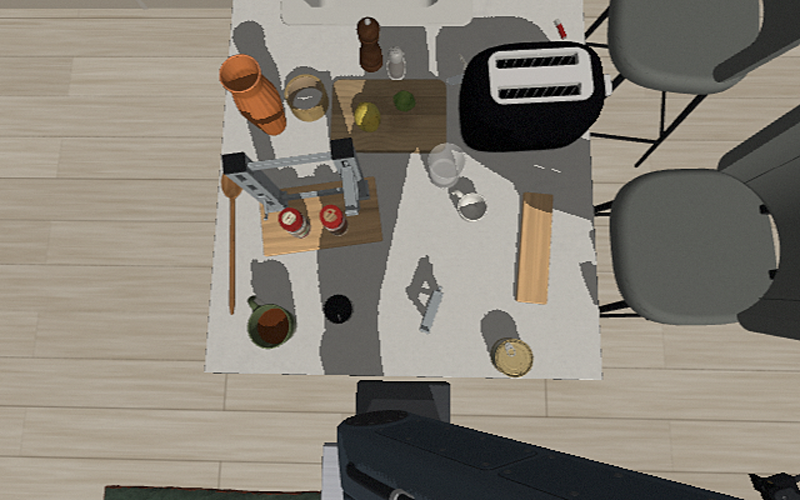

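The top view shows the bracket mounted on the right (-y) upright, so the left one is free. The loose bracket is near top px (430,310)/1.25 and the board near (533,248)/1.25. I'll enlarge these for precise measuring.

```bash
python3 - <<'E'
from h import *
np.set_printoptions(precision=4,suppress=True)
c=save("top","t1.png",(170,100,320,210),5)
s=save("scene","s1.png",(185,140,315,300),3.7)
print(c["camera_matrix"])
import pickle; pickle.dump((c,s),open("cams.pkl","wb"))
for cam,k in(("top",c),("scene",s)):
  for n in("shelf_board","bracket","stand"):
    for d in finder.outline_of(cam,n)[:2]:
        m=d["pixels"].astype(np.uint8); 
        r=cv2.minAreaRect(np.argwhere(m)[:,::-1].astype(np.float32)); b=cv2.boxPoints(r)
        z={"shelf_board":.016,"bracket":.076,"stand":.018}[n]
        print(cam,n,round(d["confidence"],2),m.sum(),b.round(1).tolist(),[ray(k,p,z)[:2].round(4).tolist() for p in b])
        cv2.imwrite(f"{cam}_{n}.png",m*255) if d["confidence"]>.5 else 0
E
```

```text
[[363.8812   0.     316.9237]
 [  0.     363.8812 198.4573]
 [  0.       0.       1.    ]]
top shelf_board 0.75 2223 [[411.1000061035156, 241.8000030517578], [416.29998779296875, 152.39999389648438], [442.0, 153.89999389648438], [436.70001220703125, 243.3000030517578]] [[0.446, -0.2369], [0.6893, -0.257], [0.6857, -0.3265], [0.4431, -0.304]]
top bracket 0.79 336 [[332.79998779296875, 262.8999938964844], [346.79998779296875, 227.89999389648438], [356.1000061035156, 231.6999969482422], [342.1000061035156, 266.70001220703125]] [[0.3892, -0.0301], [0.4759, -0.0643], [0.4669, -0.0875], [0.3805, -0.0531]]
top stand 0.81 5542 [[175.89999389648438, 122.69999694824219], [294.29998779296875, 107.19999694824219], [305.6000061035156, 193.3000030517578], [187.1999969482422, 208.8000030517578]] [[0.769, 0.4127], [0.8167, 0.0805], [0.5719, 0.0439], [0.5257, 0.3637]]
scene shelf_board 0.66 583 [[251.89999389648438, 217.0], [269.1000061035156, 214.60000610351562], [274.29998779296875, 251.10000610351562], [257.1000061035156, 253.60000610351562]] [[0.7233, 0.0809], [0.692, 0.0406], [0.5797, 0.1304], [0.6094, 0.1676]]
scene shelf_board 0.63 1133 [[336.5, 167.3000030517578], [346.29998779296875, 152.5], [403.29998779296875, 190.5], [393.5, 205.3000030517578]] [[0.6797, -0.2533], [0.7039, -0.333], [0.4515, -0.303], [0.4364, -0.2303]]
scene bracket 0.83 467 [[342.79998779296875, 223.39999389648438], [357.79998779296875, 212.10000610351562], [377.0, 237.6999969482422], [362.0, 249.0]] [[0.4681, -0.0297], [0.464, -0.0905], [0.3653, -0.0488], [0.3712, 0.0084]]
scene stand 0.67 5365 [[156.6999969482422, 225.8000030517578], [248.60000610351562, 148.60000610351562], [318.20001220703125, 231.5], [226.3000030517578, 308.70001220703125]] [[0.9058, 0.2872], [0.9678, -0.1327], [0.5354, -0.0024], [0.5356, 0.3431]]
```

View pics/t1.png

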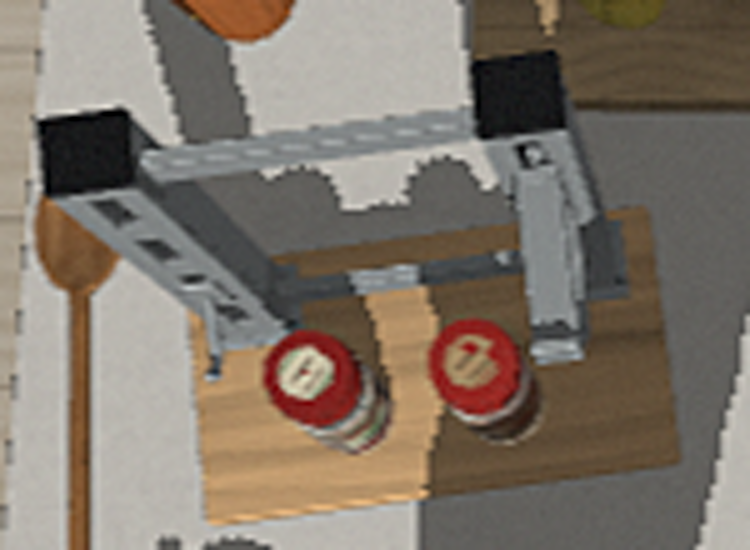

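View pics/s1.png

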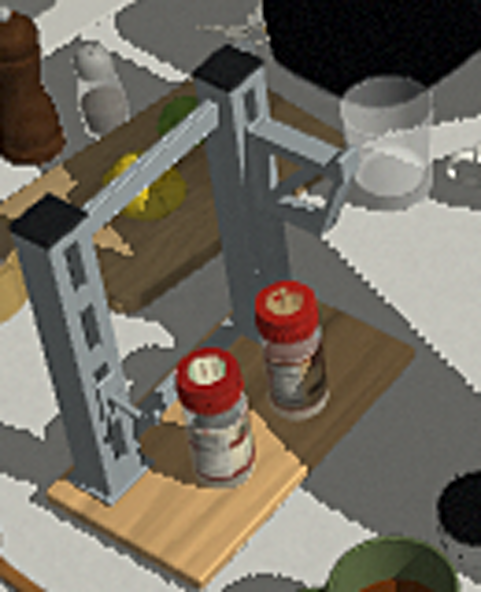

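The crops give the cap corners (top-crop left cap front edge (45,197)-(135,185), right (478,138)-(567,127)), the deck corners, and matching points in the scene view. A small utensil hook sits low on the left upright, around z 100. Next I fit the stand, bracket and board poses.

```bash
cat > fit.py <<'E'
from h import *
import pickle
from scipy.optimize import least_squares
np.set_printoptions(precision=4,suppress=True)
c,s=pickle.load(open("cams.pkl","rb"))
T=lambda U,V:(c,(U+.5)/5-.5+170,(V+.5)/5-.5+100)
S=lambda U,V:(s,(U+.5)/3.7-.5+185,(V+.5)/3.7-.5+140)
obs=[(T(45,197),0,.108,.274),(T(135,185),0,.072,.274),(T(478,138),0,-.072,.274),(T(567,127),0,-.108,.274),
(T(208,525),'d',.13,.018),(T(680,463),'d',-.13,.018),
(S(52,247),0,.108,.274),(S(87,207),0,.072,.274),(S(232,93),0,-.072,.274),(S(266,63),0,-.108,.274),
(S(200,587),'d',.13,.018),(S(413,352),'d',-.13,.018)]
def w(p,x,y,z): return [p[0]+np.cos(p[2])*x-np.sin(p[2])*y,p[1]+np.sin(p[2])*x+np.cos(p[2])*y,z]
def res(p,per=False):
    r=[proj(k,w(p,p[3] if x=='d' else x,y,z))-[u,v] for (k,u,v),x,y,z in obs]
    return np.array(r) if per else np.ravel(r)
f=least_squares(res,[.68,.2,.1,-.1],loss="soft_l1"); print(f.x,np.degrees(f.x[2])); print(res(f.x,True).round(1))
for sub in (slice(0,4),slice(6,10)):
    g=least_squares(lambda p:np.ravel([proj(k,w(p,x,y,z))-[u,v] for (k,u,v),x,y,z in obs[sub]]),f.x[:3]);print(g.x,np.degrees(g.x[2]))
p=f.x; print("slot L",w(p,0,.09,.216),"board goal",w(p,-.04,0,.23))
# mask-fitting
for n,z in(("shelf_board",.016),("bracket",.076)):
    m=cv2.imread(f"top_{n}.png",0)
    P=np.array([ray(c,q[::-1],z)[:2] for q in np.argwhere(m>0)],np.float32)
    r=cv2.minAreaRect(P);print(n,r,P.mean(0))
f=cv2.resize(c["frame"][220:275,320:370],None,fx=10,fy=10,interpolation=cv2.INTER_CUBIC)
g=cv2.resize(s["frame"][205:255,335:380],None,fx=6,fy=11*6/11,interpolation=cv2.INTER_CUBIC)
H=550;o=np.zeros((H,800,3),np.uint8);o[:,:500]=f;o[:300,510:780]=g
cv2.imwrite("pics/br.png",o[:,:,::-1])
E
python3 fit.py
```

```text
[ 0.6544  0.1854  0.1429 -0.099 ] 8.185313908256484
[[-0.   0.1]
 [-0.6  0.2]
 [ 0.3  0.5]
 [-0.1  0.4]
 [-0.4  0.1]
 [ 0.5  0.1]
 [-1.1 -0.3]
 [ 0.   1.4]
 [-0.3 -1.2]
 [-0.5 -0.7]
 [-0.2 -0.9]
 [ 1.1 -1.1]]
[0.6551 0.1853 0.1468] 8.413028894653435
[0.6531 0.185  0.1373] 7.866458033084452
slot L [np.float64(0.6415776439528131), np.float64(0.27452322230188864), 0.216] board goal [np.float64(0.6147989042712031), np.float64(0.1797450650025163), 0.23]
shelf_board ((0.5664598941802979, -0.28081589937210083), (0.06891000270843506, 0.24263174831867218), 84.70020294189453) [ 0.5637 -0.2816]
bracket ((0.4281351566314697, -0.058755017817020416), (0.02471233531832695, 0.0930420458316803), 68.47309875488281) [ 0.4271 -0.0586]
```

View pics/br.png

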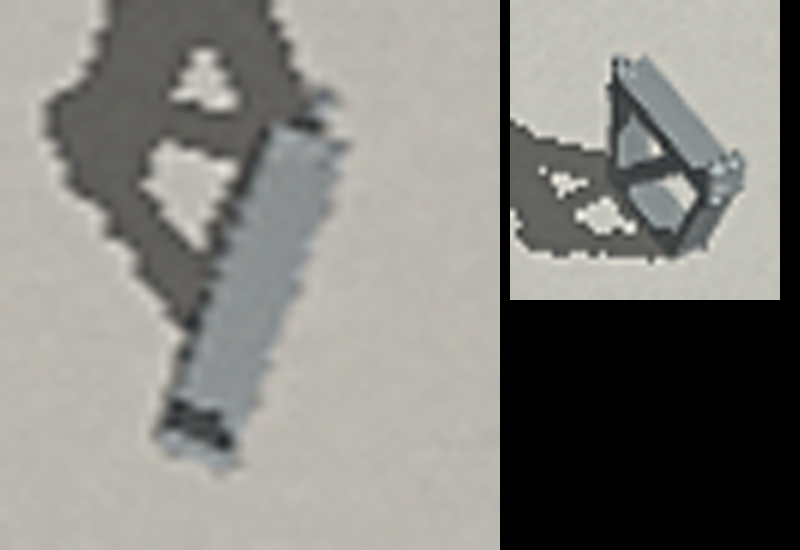

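The crop shows the bracket with its tip toward the robot (crop (200,455)) and its rear edge at crop (308,133), a yaw of about -19.5°. Next, its exact position and a move planner.

```bash
cat >> h.py <<'E'
from scipy.spatial.transform import Rotation as Ro
SX,SY,SYAW=.6545,.1854,np.radians(8.2)
def st(x,y,z): return [SX+np.cos(SYAW)*x-np.sin(SYAW)*y,SY+np.sin(SYAW)*x+np.cos(SYAW)*y,z]
def plan(pos,yaw):
    q=bot.read_state();R=np.array(q["tcp_rot"]);a=np.radians(yaw)
    x=np.array([np.cos(a),np.sin(a),0]);z=np.array([0,0,-1.]);G=np.c_[x,np.cross(z,x),z]
    print("now",q["position"].round(4),"F",q["force"].round(1),"op",round(q["opening"]*87,1),"t",q["time_s"],"yaw",round(float(np.degrees(np.arctan2(R[1,0],R[0,0]))),2))
    print("shift",(R.T@(np.array(pos)-q["position"])).round(4),"rot",Ro.from_matrix(R.T@G).as_rotvec(degrees=True).round(2))
E
python3 - <<'E'
from h import *; import pickle
c,s=pickle.load(open("cams.pkl","rb"))
P=lambda U,V,z:ray(c,((U+.5)/10-.5+320,(V+.5)/10-.5+220),z)[:2]
r,t=P(308,133,.076),P(212,402,.076)
d=r-t;print(r,t,np.linalg.norm(d),np.degrees(np.arctan2(d[1],d[0])),"left",P(225,265,.076),"right",P(297,285,.076))
u=d/np.linalg.norm(d);arm=r-.036*u;print("arm",arm)
for X in(0,-.036,-.08): 
  a=r+u*X;print(X,proj(s,[*a,.076])-[335,205])
print(u)
plan([*arm,.24],-19.5)
E
```

```text
[ 0.46372442 -0.07309353] [ 0.39723801 -0.04956636] 0.07052638612733302 -19.487053888780977 left [ 0.43079296 -0.05260177] right [ 0.42614533 -0.07043123]
arm [ 0.42978662 -0.06108415]
0 [18.98956625 10.53859103]
-0.036 [25.89941564 18.70432527]
-0.08 [34.6523538  29.04813493]
[ 0.94271689 -0.33359386]
now [ 0.1846 -0.5971  0.2396] F [ 1.4  0.  -0.7] op 86.9 t 1.9 yaw 17.18
shift [ 3.925e-01 -4.397e-01 -4.000e-04] rot [ 0.   -0.   36.68]
```

Careful with the scale: turns go in shares of 90 degrees. That gives: 36 degrees is 0.4.

Call:
{"api": "play_rows", "payload": {"motion": [[[0.036, -0.02, 0, 0, 0, 0.0667], [0.072, -0.042, 0, 0, 0, 0.1333], [0.1, -0.07, 0, 0, 0, 0.2], [0.13, -0.1, 0, 0, 0, 0.2667], [0.155, -0.13, 0, 0, 0, 0.3333], [0.18, -0.16, 0, 0, 0, 0.4], [0.2, -0.19, 0, 0, 0, 0.4], [0.22, -0.22, 0, 0, 0, 0.4]]], "fingers": 0.06}}

```text
time_s: 2.57
position: [0.3303, -0.3202, 0.2397]
tcp_rot: [[0.946, -0.323, 0.0], [-0.323, -0.946, -0.0], [0.001, 0.0, -1.0]]
force: [0.1, 0.9, 1.0]
opening: 0.689
grasp_force: 0.0
```

```bash
python3 -c "
from h import *
plan([.430,-.061,.14],-19.2)"
```

```text
now [ 0.3303 -0.3202  0.2397] F [0.1 0.9 1. ] op 60.0 t 2.5667 yaw -18.83
shift [ 0.0106 -0.2775  0.0997] rot [ 0.01 -0.03  0.37]
```

In the tool's units: 0.4 degrees is 0.0044.

Call:
{"api": "play_rows", "payload": {"motion": [[[0.002, -0.04, 0, 0, 0, 0.0044], [0.004, -0.08, 0, 0, 0, 0.0044], [0.006, -0.12, 0.01, 0, 0, 0.0044], [0.008, -0.16, 0.02, 0, 0, 0.0044], [0.01, -0.195, 0.04, 0, 0, 0.0044], [0.011, -0.23, 0.06, 0, 0, 0.0044], [0.011, -0.258, 0.08, 0, 0, 0.0044], [0.011, -0.277, 0.1, 0, 0, 0.0044]]]}}

```text
time_s: 3.23
position: [0.4303, -0.061, 0.1391]
tcp_rot: [[0.945, -0.327, 0.001], [-0.327, -0.945, -0.0], [0.001, -0.0, -1.0]]
force: [0.1, 0.1, -0.8]
opening: 0.688
grasp_force: 0.0
```

```bash
python3 -c "
from h import *
plan([.430,-.061,.074],-19.2)
save('scene','g1.png',(300,150,460,270),5)"
```

```text
now [ 0.4303 -0.061   0.1391] F [ 0.1  0.1 -0.8] op 59.8 t 3.2333 yaw -19.1
shift [-0.0004  0.0002  0.0651] rot [-0.02 -0.07  0.1 ]
```

View pics/g1.png

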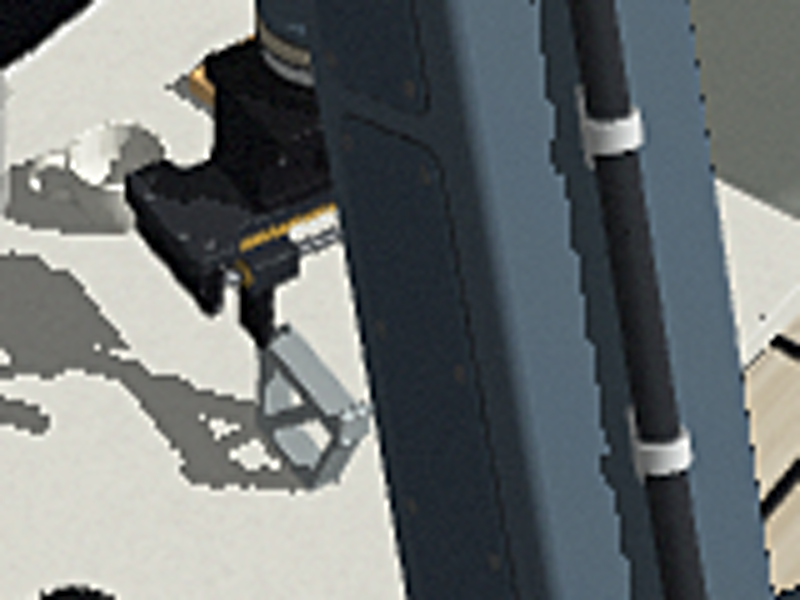

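The gripper hovers over the bracket, which stands undisturbed at crop (310,410). Descend and grip.

Call:
{"api": "play_rows", "payload": {"motion": [[[0, 0, 0.02, 0, 0, 0], [0, 0, 0.04, 0, 0, 0], [0, 0, 0.055, 0, 0, 0], [0, 0, 0.065, 0, 0, 0], [0, 0, 0.065, 0, 0, 0], [0, 0, 0.065, 0, 0, 0]]]}}

```text
time_s: 3.78
position: [0.4297, -0.0637, 0.0746]
tcp_rot: [[0.944, -0.33, -0.0], [-0.33, -0.944, 0.0], [-0.0, 0.0, -1.0]]
force: [-0.3, 0.5, 0.5]
opening: 0.689
grasp_force: 0.0
```

Call:
{"api": "play_rows", "payload": {"motion": [[[0, 0, 0, 0, 0, 0], [0, 0, 0, 0, 0, 0], [0, 0, 0, 0, 0, 0], [0, 0, 0, 0, 0, 0], [0, 0, 0, 0, 0, 0], [0, 0, 0, 0, 0, 0], [0, 0, 0, 0, 0, 0], [0, 0, 0, 0, 0, 0]]], "fingers": 0}}

```text
time_s: 4.45
position: [0.4297, -0.0632, 0.0747]
tcp_rot: [[0.944, -0.329, 0.0], [-0.329, -0.944, 0.0], [0.0, -0.0, -1.0]]
force: [-0.2, 0.9, 1.6]
opening: 0.222
grasp_force: 29.9
```

Call:
{"api": "play_rows", "payload": {"motion": [[[0, 0, 0, 0, 0, 0], [0, 0, -0.01, 0, 0, 0], [0, 0, -0.04, 0, 0, 0], [0, 0, -0.08, 0, 0, 0], [0, 0, -0.12, 0, 0, 0], [0, 0, -0.16, 0, 0, 0], [0, 0, -0.19, 0, 0, 0], [0, 0, -0.2, 0, 0, 0]]]}}

```text
time_s: 5.12
position: [0.4314, -0.0639, 0.2788]
tcp_rot: [[0.944, -0.329, 0.008], [-0.329, -0.944, -0.003], [0.008, 0.001, -1.0]]
force: [1.3, -0.5, -3.4]
opening: 0.228
grasp_force: 29.9
```

```bash
python3 -c "
from h import *
t=st(-.086,.09,.26); print(t)
plan(t,8.2)"
```

```text
[np.float64(0.556542640108434), np.float64(0.262213772483027), 0.26]
now [ 0.4314 -0.0639  0.2788] F [ 1.3 -0.5 -3.4] op 19.9 t 5.1167 yaw -19.21
shift [ 0.0107 -0.3492  0.0187] rot [  0.15  -0.47 -27.41]
```

In the tool's units: -27.3 degrees is -0.3033.

Call:
{"api": "play_rows", "payload": {"motion": [[[0, -0.04, 0, 0, 0, -0.0444], [0, -0.08, 0, 0, 0, -0.0889], [0, -0.12, 0, 0, 0, -0.1333], [0, -0.16, 0, 0, 0, -0.1778], [0, -0.2, 0, 0, 0, -0.2222], [0, -0.24, 0, 0, 0, -0.2667], [0, -0.28, 0, 0, 0, -0.3033], [0.002, -0.31, 0, 0, 0, -0.3033]]]}}

```text
time_s: 5.78
position: [0.5329, 0.2319, 0.2734]
tcp_rot: [[0.99, 0.144, -0.002], [0.144, -0.99, 0.001], [-0.002, -0.001, -1.0]]
force: [1.6, -0.3, -2.9]
opening: 0.226
grasp_force: 30.0
```

Call:
{"api": "play_rows", "payload": {"motion": [[[0, 0, 0, 0, 0, 0], [0, 0, 0, 0, 0, 0]]]}}

```text
time_s: 5.95
position: [0.5328, 0.23, 0.2731]
tcp_rot: [[0.99, 0.144, -0.003], [0.144, -0.99, -0.001], [-0.003, 0.001, -1.0]]
force: [-1.0, -0.4, -3.1]
opening: 0.226
grasp_force: 30.0
```

```bash
python3 -c "
from h import *
t=st(-.086,.09,.253); print(t)
plan(t,8.2)"
```

```text
[np.float64(0.556542640108434), np.float64(0.262213772483027), 0.253]
now [0.5328 0.23   0.2731] F [-1.  -0.4 -3.1] op 19.6 t 5.95 yaw 8.25
shift [ 0.0282 -0.0285  0.02  ] rot [0.04 0.16 0.05]
```

In the tool's units: 0.2 degrees is 0.0022.

Call:
{"api": "play_rows", "payload": {"motion": [[[0.014, -0.014, 0.01, 0, 0.0011, 0], [0.024, -0.024, 0.016, 0, 0.0022, 0], [0.028, -0.0285, 0.0195, 0, 0.0022, 0], [0.028, -0.0285, 0.0195, 0, 0.0022, 0], [0.028, -0.0285, 0.0195, 0, 0.0022, 0]]]}}

```text
time_s: 6.37
position: [0.5567, 0.2601, 0.2544]
tcp_rot: [[0.99, 0.14, 0.001], [0.14, -0.99, -0.001], [0.001, 0.001, -1.0]]
force: [0.4, 0.1, -1.9]
opening: 0.222
grasp_force: 30.0
```

```bash
python3 -c "
from h import *
plan(st(-.036,.09,.2537),8.2)
c=save('scene','i1.png',(185,150,285,250),6)
d=save('top','i2.png',(170,100,290,200),6)
import numpy as np
a=cv2.imread('pics/i1.png');b=cv2.imread('pics/i2.png')
o=np.hstack([a[:,:],b]);o=cv2.resize(o,None,fx=.6,fy=.6);cv2.imwrite('pics/i12.png',o);print(o.shape)
for n,C,off in(('s',c,(185,150)),('t',d,(170,100))):
  print(n,[((proj(C,st(*p))-off+.5)*3.6).round(0).tolist() for p in[(0,.084,.216),(0,.096,.216),(0,.084,.258),(0,.096,.258),(-.05,.09,.255),(-.136,.09,.255),(-.136,.09,.265)]])
"
```

```text
now [0.5567 0.2601 0.2544] F [ 0.4  0.1 -1.9] op 19.3 t 6.3667 yaw 8.06
shift [ 0.0502 -0.0023  0.0007] rot [ 0.05 -0.06 -0.14]
(360, 792, 3)
s [[87.0, 244.0], [75.0, 255.0], [77.0, 199.0], [64.0, 210.0], [129.0, 237.0], [234.0, 290.0], [232.0, 280.0]]
t [[109.0, 167.0], [90.0, 169.0], [85.0, 146.0], [64.0, 148.0], [83.0, 231.0], [94.0, 377.0], [88.0, 375.0]]
```

View pics/i12.png

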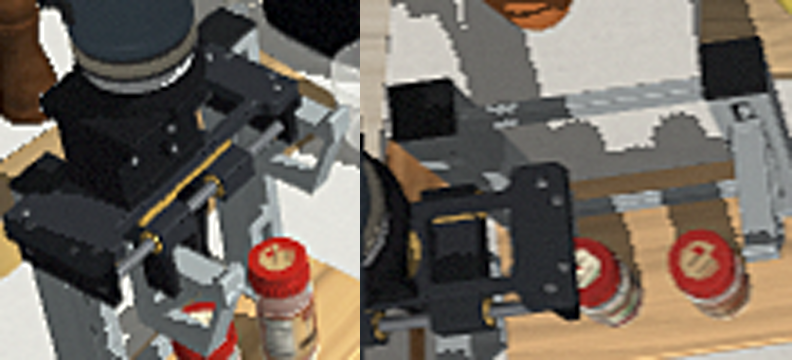

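Call:
{"api": "play_rows", "payload": {"motion": [[[0, -0.001, 0, 0, 0, 0], [0.01, -0.0023, 0, 0, 0, 0], [0.02, -0.0023, 0, 0, 0, 0], [0.028, -0.0023, 0, 0, 0, 0], [0.034, -0.0023, 0.0005, 0, 0, 0], [0.038, -0.0023, 0.0005, 0, 0, 0], [0.04, -0.0023, 0.0005, 0, 0, 0], [0.04, -0.0023, 0.0005, 0, 0, 0]]]}}

```text
time_s: 7.13
position: [0.5968, 0.2687, 0.2545]
tcp_rot: [[0.99, 0.14, 0.003], [0.14, -0.99, 0.0], [0.003, 0.0, -1.0]]
force: [0.1, -0.1, -2.0]
opening: 0.226
grasp_force: 30.0
```

```bash
python3 -c "
from h import *
plan(st(-.036,.09,.2537),8.2)"
```

```text
now [0.5968 0.2687 0.2545] F [ 0.1 -0.1 -2. ] op 19.6 t 7.1333 yaw 8.06
shift [0.0093 0.0006 0.0009] rot [ 0.   -0.19 -0.14]
```

In the tool's units: -0.1 degrees is -0.0011.

Call:
{"api": "play_rows", "payload": {"motion": [[[0.003, 0.0003, 0.0005, 0, -0.0011, 0], [0.006, 0.0005, 0.0005, 0, -0.0011, 0], [0.008, 0.0005, 0.0005, 0, -0.0011, 0], [0.009, 0.0005, 0.0005, 0, -0.0011, 0], [0.009, 0.0005, 0.0005, 0, -0.0011, 0]]]}}

```text
time_s: 7.55
position: [0.6058, 0.2696, 0.2542]
tcp_rot: [[0.99, 0.14, 0.002], [0.14, -0.99, 0.0], [0.002, 0.0, -1.0]]
force: [-0.9, 0.9, -2.6]
opening: 0.223
grasp_force: 30.0
```

Call:
{"api": "play_rows", "payload": {"motion": [[[0.001, 0, 0, 0, 0, 0], [0.002, 0, 0, 0, 0, 0], [0.002, 0, 0, 0, 0, 0]]]}}

```text
time_s: 7.8
position: [0.6073, 0.2698, 0.2542]
tcp_rot: [[0.99, 0.141, 0.001], [0.141, -0.99, 0.0], [0.001, 0.0, -1.0]]
force: [-0.7, -0.3, -3.0]
opening: 0.23
grasp_force: 30.0
```

Call:
{"api": "play_rows", "payload": {"motion": [[[0.001, 0, 0, 0, 0, 0], [0.002, 0, 0, 0, 0, 0], [0.003, 0, 0, 0, 0, 0], [0.003, 0, 0, 0, 0, 0]]]}}

```text
time_s: 8.13
position: [0.6075, 0.2698, 0.2541]
tcp_rot: [[0.99, 0.141, -0.006], [0.141, -0.99, -0.002], [-0.006, 0.001, -1.0]]
force: [-7.4, -1.5, 1.5]
opening: 0.224
grasp_force: 30.0
```

Call:
{"api": "play_rows", "payload": {"motion": [[[-0.002, 0, 0, 0, 0, 0], [-0.002, 0, 0.004, 0, 0, 0], [-0.002, 0, 0.008, 0, 0, 0], [-0.002, 0, 0.011, 0, 0, 0], [-0.002, 0, 0.014, 0, 0, 0], [-0.002, 0, 0.014, 0, 0, 0]]]}}

```text
time_s: 8.63
position: [0.6074, 0.27, 0.2393]
tcp_rot: [[0.99, 0.141, -0.001], [0.141, -0.99, -0.0], [-0.001, -0.0, -1.0]]
force: [-5.3, -0.3, -1.3]
opening: 0.225
grasp_force: 30.0
```

```bash
python3 -c "
from h import *
plan(st(-.036,.09,.2287),8.2)"
```

```text
now [0.6074 0.27   0.2393] F [-5.3 -0.3 -1.3] op 19.6 t 8.6333 yaw 8.09
shift [-0.0014  0.0005  0.0106] rot [-0.    0.08 -0.11]
```

Call:
{"api": "play_rows", "payload": {"motion": [[[0, 0, 0.001, 0, 0, 0], [0, 0, 0.002, 0, 0, 0], [0, 0, 0.003, 0, 0, 0], [0, 0, 0.003, 0, 0, 0]]]}}

```text
time_s: 8.97
position: [0.6073, 0.27, 0.238]
tcp_rot: [[0.99, 0.141, -0.001], [0.141, -0.99, -0.0], [-0.001, -0.0, -1.0]]
force: [-7.0, -1.0, 3.7]
opening: 0.226
grasp_force: 30.0
```

Call:
{"api": "play_rows", "payload": {"motion": [[[0, 0, 0.001, 0, 0, 0], [0, 0, 0.002, 0, 0, 0], [0, 0, 0.002, 0, 0, 0]]]}}

```text
time_s: 9.22
position: [0.6073, 0.27, 0.236]
tcp_rot: [[0.99, 0.141, -0.001], [0.141, -0.99, 0.0], [-0.001, -0.0, -1.0]]
force: [-6.6, -1.1, 3.7]
opening: 0.225
grasp_force: 30.0
```

Call:
{"api": "play_rows", "payload": {"motion": [[[0, 0, 0.001, 0, 0, 0], [0, 0, 0.002, 0, 0, 0], [0, 0, 0.003, 0, 0, 0], [0, 0, 0.004, 0, 0, 0], [0, 0, 0.004, 0, 0, 0]]]}}

```text
time_s: 9.63
position: [0.6072, 0.2701, 0.2323]
tcp_rot: [[0.99, 0.141, -0.001], [0.141, -0.99, -0.0], [-0.001, -0.0, -1.0]]
force: [-8.2, -1.2, 5.1]
opening: 0.224
grasp_force: 30.0
```

Call:
{"api": "play_rows", "payload": {"motion": [[[0, 0, 0.001, 0, 0, 0], [0, 0, 0.002, 0, 0, 0], [0, 0, 0.003, 0, 0, 0], [0, 0, 0.004, 0, 0, 0], [0, 0, 0.004, 0, 0, 0]]]}}

```text
time_s: 10.05
position: [0.6074, 0.27, 0.2286]
tcp_rot: [[0.99, 0.141, -0.0], [0.141, -0.99, -0.0], [-0.0, -0.0, -1.0]]
force: [-8.3, -1.2, 6.4]
opening: 0.221
grasp_force: 30.0
```

Call:
{"api": "play_rows", "payload": {"motion": [[[0, 0, 0, 0, 0, 0], [0, 0, 0, 0, 0, 0], [0, 0, 0, 0, 0, 0], [0, 0, 0, 0, 0, 0], [0, 0, -0.01, 0, 0, 0], [0, 0, -0.03, 0, 0, 0], [0, 0, -0.05, 0, 0, 0], [0, 0, -0.05, 0, 0, 0]]], "fingers": 0.045}}

```text
time_s: 10.72
position: [0.6116, 0.2708, 0.2827]
tcp_rot: [[0.99, 0.14, 0.012], [0.14, -0.99, 0.003], [0.012, -0.001, -1.0]]
force: [0.2, -0.3, 1.6]
opening: 0.518
grasp_force: 0.0
```

Call:
{"api": "play_rows", "payload": {"motion": [[[0.01, 0, 0, 0, 0, 0], [0.02, 0, 0, 0, 0, 0], [0.02, 0, 0, 0, 0, 0], [0.02, 0, 0, 0, 0, 0], [0.02, 0, 0, 0, 0, 0], [0.02, 0, 0, 0, 0, 0]]], "fingers": 0}}

```text
time_s: 11.22
position: [0.6276, 0.2727, 0.277]
tcp_rot: [[0.99, 0.141, 0.001], [0.141, -0.99, 0.0], [0.001, 0.0, -1.0]]
force: [0.4, -0.5, -0.0]
opening: 0.147
grasp_force: 0.0
```

```bash
python3 -c "
from h import *
plan(st(-.016,.09,.252),8.2)"
```

```text
now [0.6276 0.2727 0.277 ] F [ 0.4 -0.5 -0. ] op 12.8 t 11.2167 yaw 8.08
shift [-0.0019  0.0003  0.025 ] rot [ 0.   -0.04 -0.12]
```

Call:
{"api": "play_rows", "payload": {"motion": [[[-0.001, 0, 0.008, 0, 0, 0], [-0.002, 0, 0.015, 0, 0, 0], [-0.002, 0, 0.018, 0, 0, 0], [-0.002, 0, 0.02, 0, 0, 0], [-0.002, 0, 0.022, 0, 0, 0], [-0.002, 0, 0.024, 0, 0, 0], [-0.002, 0, 0.024, 0, 0, 0]]]}}

```text
time_s: 11.8
position: [0.6262, 0.2725, 0.2528]
tcp_rot: [[0.99, 0.14, 0.001], [0.14, -0.99, 0.0], [0.001, 0.0, -1.0]]
force: [-0.6, -0.0, -0.1]
opening: 0.001
grasp_force: 0.0
```

Call:
{"api": "play_rows", "payload": {"motion": [[[0, 0, 0.001, 0, 0, 0], [0, 0, 0.002, 0, 0, 0], [0, 0, 0.003, 0, 0, 0], [0, 0, 0.003, 0, 0, 0]]]}}

```text
time_s: 12.13
position: [0.6263, 0.2725, 0.2501]
tcp_rot: [[0.99, 0.141, 0.001], [0.141, -0.99, 0.0], [0.002, -0.0, -1.0]]
force: [0.1, 0.0, -0.1]
opening: 0.006
grasp_force: 0.0
```

No contact down to 3 mm above home, so the bracket is already low. I'll press on.

Call:
{"api": "play_rows", "payload": {"motion": [[[0, 0, 0.001, 0, 0, 0], [0, 0, 0.002, 0, 0, 0], [0, 0, 0.003, 0, 0, 0], [0, 0, 0.004, 0, 0, 0], [0, 0, 0.005, 0, 0, 0], [0, 0, 0.005, 0, 0, 0]]]}}

```text
time_s: 12.63
position: [0.6264, 0.2726, 0.2469]
tcp_rot: [[0.99, 0.141, 0.003], [0.141, -0.99, 0.0], [0.003, -0.0, -1.0]]
force: [-2.3, -1.3, 5.7]
opening: 0.006
grasp_force: 3.1
```

Call:
{"api": "play_rows", "payload": {"motion": [[[0, 0, 0.001, 0, 0, 0], [0, 0, 0.003, 0, 0, 0], [0, 0, 0.005, 0, 0, 0], [0, 0, 0.006, 0, 0, 0], [0, 0, 0.006, 0, 0, 0]]]}}

```text
time_s: 13.05
position: [0.6265, 0.2727, 0.2465]
tcp_rot: [[0.99, 0.141, 0.006], [0.141, -0.99, 0.001], [0.006, -0.0, -1.0]]
force: [-8.5, -2.5, 24.8]
opening: 0.006
grasp_force: 12.5
```

Call:
{"api": "play_rows", "payload": {"motion": [[[0, 0, -0.01, 0, 0, 0], [0, 0, -0.03, 0, 0, 0], [-0.01, 0, -0.06, 0, 0, 0], [-0.04, 0, -0.08, 0, 0, 0], [-0.08, 0.01, -0.08, 0, 0, 0], [-0.1, 0.04, -0.08, 0, 0, 0], [-0.11, 0.08, -0.08, 0, 0, 0], [-0.11, 0.12, -0.08, 0, 0, 0]]], "fingers": 0.085}}

```text
time_s: 13.72
position: [0.531, 0.1381, 0.3195]
tcp_rot: [[0.99, 0.144, 0.0], [0.144, -0.99, 0.0], [0.0, -0.0, -1.0]]
force: [1.0, 0.3, -0.8]
opening: 0.527
grasp_force: 0.0
```

```bash
python3 - <<'E'
from h import *
import pickle
c,s=pickle.load(open("cams.pkl","rb"))
def loc(p): 
    d=np.array(p[:2])-[SX,SY];return np.array([np.cos(SYAW)*d[0]+np.sin(SYAW)*d[1],-np.sin(SYAW)*d[0]+np.cos(SYAW)*d[1]]).round(4)
for U,V in((200,174),(400,145),(200,148),(400,118)):
    for z in(.236,.256): print(U,V,z,loc(ray(c,((U+.5)/5-.5+170,(V+.5)/5-.5+100),z)))
plan([.565,-.281,.2],-5.3)
t=imaging.capture("top");sc=imaging.capture("scene")
a=cv2.resize(sc["frame"][145:245,185:285],None,fx=4,fy=4,interpolation=cv2.INTER_CUBIC);b=cv2.resize(t["frame"][100:200,170:270],None,fx=4,fy=4,interpolation=cv2.INTER_CUBIC)
cv2.imwrite("pics/lock.png",np.hstack([a,b])[:,:,::-1])
E
```

```text
200 174 0.236 [0.0158 0.0546]
200 174 0.256 [0.0081 0.0488]
400 145 0.236 [ 0.017  -0.0328]
400 145 0.256 [ 0.0093 -0.0362]
200 148 0.236 [0.0274 0.0536]
200 148 0.256 [0.0195 0.0479]
400 118 0.236 [ 0.0291 -0.034 ]
400 118 0.256 [ 0.0212 -0.0374]
now [0.531  0.1381 0.3195] F [ 1.   0.3 -0.8] op 45.9 t 13.7167 yaw 8.28
shift [-0.0268  0.4197  0.1194] rot [-1.000e-02 -2.000e-02  1.358e+01]
```

View pics/lock.png

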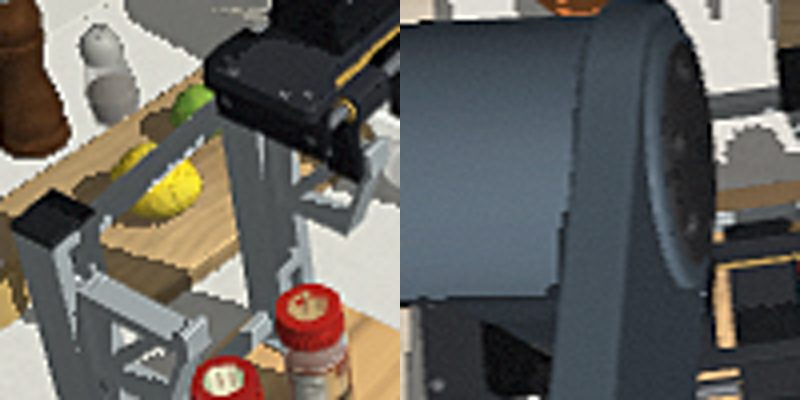

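The loose bracket hangs on the left upright (crop (90,280)-(190,330)), with its slot filled. Now the board.

In the tool's units: 13.5 degrees is 0.15.

Call:
{"api": "play_rows", "payload": {"motion": [[[0, 0.04, 0, 0, 0, 0.0222], [0, 0.08, 0, 0, 0, 0.0556], [0, 0.12, 0, 0, 0, 0.0889], [0, 0.16, 0, 0, 0, 0.1222], [-0.005, 0.2, 0.01, 0, 0, 0.15], [-0.01, 0.24, 0.02, 0, 0, 0.15], [-0.015, 0.28, 0.03, 0, 0, 0.15], [-0.02, 0.31, 0.04, 0, 0, 0.15]]]}}

```text
time_s: 14.48
position: [0.5586, -0.1744, 0.2786]
tcp_rot: [[0.995, -0.096, 0.003], [-0.096, -0.995, -0.001], [0.003, 0.001, -1.0]]
force: [-0.0, 0.6, -0.1]
opening: 0.973
grasp_force: 0.0
```

Call:
{"api": "play_rows", "payload": {"motion": [[[0, 0.04, 0.01, 0, 0, 0], [0, 0.08, 0.03, 0, 0, 0], [0, 0.1, 0.06, 0, 0, 0], [0, 0.105, 0.1, 0, 0, 0], [0, 0.105, 0.14, 0, 0, 0], [0, 0.105, 0.15, 0, 0, 0], [0, 0.105, 0.15, 0, 0, 0]]]}}

```text
time_s: 15.07
position: [0.5464, -0.2741, 0.1253]
tcp_rot: [[0.995, -0.095, -0.005], [-0.095, -0.995, 0.006], [-0.006, -0.005, -1.0]]
force: [-0.6, -0.3, 0.1]
opening: 0.976
grasp_force: 0.0
```

```bash
python3 - <<'E'
from h import *
plan([.565,-.281,.022],-5.3)
t=imaging.capture("top");sc=imaging.capture("scene")
for cam,k in(("top",t),("scene",sc)):
    for d in finder.outline_of(cam,"shelf_board")[:2]:
        P=np.array([ray(k,q[::-1],.016)[:2] for q in np.argwhere(d["pixels"])],np.float32);print(cam,d["confidence"],cv2.minAreaRect(P))
a=cv2.resize(sc["frame"][110:210,310:430],None,fx=3.3,fy=3.3,interpolation=cv2.INTER_CUBIC);b=cv2.resize(t["frame"][145:245,370:490],None,fx=3.3,fy=3.3,interpolation=cv2.INTER_CUBIC)
cv2.imwrite("pics/bd.png",np.hstack([a,b])[:,:,::-1])
E
```

```text
now [ 0.5464 -0.2741  0.1253] F [-0.6 -0.3  0.1] op 84.9 t 15.0667 yaw -5.43
shift [0.0197 0.0057 0.1032] rot [-0.3   0.32 -0.13]
top 0.74 ((0.6573312878608704, 0.3367900848388672), (0.12402752786874771, 0.053454384207725525), 7.397604942321777)
top 0.66 ((0.654299259185791, -0.29019075632095337), (0.06483615189790726, 0.06154845282435417), 87.94886016845703)
scene 0.87 ((0.6110517382621765, -0.280863881111145), (0.06929021328687668, 0.13954420387744904), 85.25861358642578)
```

View pics/bd.png

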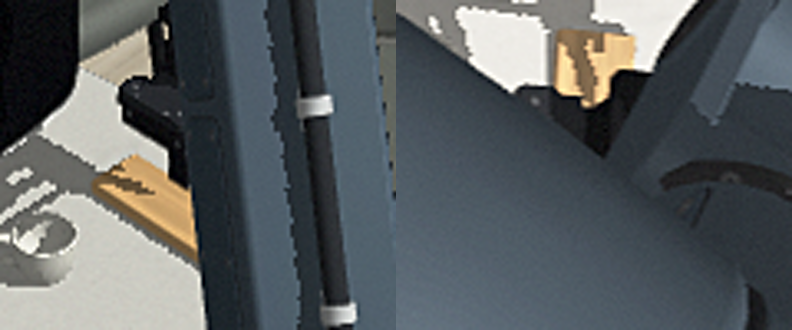

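The board still lies where measured, its far end visible past the fingers. Descend and grip.

In the tool's units: -0.3 degrees is -0.0033.

Call:
{"api": "play_rows", "payload": {"motion": [[[0.015, 0.005, 0, -0.0033, 0.0033, 0], [0.021, 0.0055, 0.03, -0.0033, 0.0033, 0], [0.021, 0.0055, 0.06, -0.0033, 0.0033, 0], [0.021, 0.0055, 0.085, -0.0033, 0.0033, 0], [0.021, 0.0055, 0.098, -0.0033, 0.0033, 0], [0.021, 0.0055, 0.103, -0.0033, 0.0033, 0], [0.021, 0.0055, 0.103, -0.0033, 0.0033, 0], [0.021, 0.0055, 0.103, -0.0033, 0.0033, 0]]]}}

```text
time_s: 15.93
position: [0.5701, -0.2841, 0.0278]
tcp_rot: [[0.996, -0.094, 0.009], [-0.094, -0.996, -0.007], [0.01, 0.006, -1.0]]
force: [-0.3, 0.1, -0.3]
opening: 0.977
grasp_force: 0.0
```

Call:
{"api": "play_rows", "payload": {"motion": [[[0, 0, 0, 0, 0, 0], [0, 0, 0, 0, 0, 0], [0, 0, 0, 0, 0, 0], [0, 0, 0, 0, 0, 0], [0, 0, 0, 0, 0, 0], [0, 0, 0, 0, 0, 0]]], "fingers": 0}}

```text
time_s: 16.43
position: [0.5695, -0.2843, 0.027]
tcp_rot: [[0.996, -0.094, 0.008], [-0.094, -0.996, -0.007], [0.009, 0.007, -1.0]]
force: [-0.8, -0.7, 4.9]
opening: 0.726
grasp_force: 30.0
```

Gripped, but 5 mm shallow and slightly tilted. I'll reopen and correct it.

Call:
{"api": "play_rows", "payload": {"motion": [[[0, 0, 0, 0, 0, 0], [0, 0, 0, 0, 0, 0], [0, 0, 0, 0, 0, 0], [0, 0, 0, 0, 0, 0]]], "fingers": 0.08}}

```text
time_s: 16.77
position: [0.5685, -0.2828, 0.0255]
tcp_rot: [[0.996, -0.095, 0.005], [-0.095, -0.996, -0.004], [0.006, 0.004, -1.0]]
force: [-0.5, 0.3, -0.1]
opening: 0.895
grasp_force: 0.0
```

```bash
python3 -c "
from h import *
plan([.567,-.283,.021],-5.3)"
```

```text
now [ 0.5685 -0.2828  0.0255] F [-0.5  0.3 -0.1] op 77.8 t 16.7667 yaw -5.43
shift [-0.0015  0.0003  0.0045] rot [ 0.22 -0.33 -0.13]
```

In the tool's units: -0.2 degrees is -0.0022.

Call:
{"api": "play_rows", "payload": {"motion": [[[-0.001, 0, 0.002, 0, 0, 0], [-0.001, 0, 0.003, 0.0011, -0.0022, 0], [-0.001, 0, 0.003, 0.0011, -0.0022, 0], [-0.001, 0, 0.003, 0.0011, -0.0022, 0], [-0.001, 0, 0.003, 0.0011, -0.0022, 0]]]}}

```text
time_s: 17.18
position: [0.5679, -0.2833, 0.0229]
tcp_rot: [[0.996, -0.095, 0.003], [-0.095, -0.996, -0.003], [0.003, 0.003, -1.0]]
force: [-0.1, 0.1, -1.0]
opening: 0.914
grasp_force: 0.0
```

Call:
{"api": "play_rows", "payload": {"motion": [[[0, 0, 0, 0, 0, 0], [0, 0, 0, 0, 0, 0], [0, 0, 0, 0, 0, 0], [0, 0, 0, 0, 0, 0], [0, 0, 0, 0, 0, 0], [0, 0, 0, 0, 0, 0]]], "fingers": 0}}

```text
time_s: 17.68
position: [0.568, -0.2835, 0.0231]
tcp_rot: [[0.996, -0.095, 0.003], [-0.095, -0.996, -0.004], [0.004, 0.003, -1.0]]
force: [0.8, -0.6, 0.5]
opening: 0.727
grasp_force: 30.0
```

Call:
{"api": "play_rows", "payload": {"motion": [[[0, 0, -0.02, 0, 0, 0], [0, 0, -0.05, 0, 0, 0], [0, 0, -0.09, 0, 0, 0], [0, 0, -0.13, 0, 0, 0], [0, 0, -0.17, 0, 0, 0], [0, 0, -0.21, 0, 0, 0], [0, 0, -0.25, 0, 0, 0], [0, 0, -0.29, 0, 0, 0]]]}}

```text
time_s: 18.35
position: [0.5662, -0.2816, 0.3144]
tcp_rot: [[0.996, -0.094, 0.002], [-0.094, -0.996, -0.002], [0.002, 0.002, -1.0]]
force: [0.2, -0.5, -1.9]
opening: 0.73
grasp_force: 30.0
```

In the tool's units: -47 degrees is -0.5222.

Call:
{"api": "play_rows", "payload": {"motion": [[[0, 0, -0.02, 0, 0, -0.0556], [-0.01, -0.03, -0.03, 0, 0, -0.1222], [-0.025, -0.06, -0.03, 0, 0, -0.1889], [-0.04, -0.09, -0.03, 0, 0, -0.2556], [-0.055, -0.12, -0.03, 0, 0, -0.3222], [-0.07, -0.15, -0.03, 0, 0, -0.3889], [-0.08, -0.18, -0.03, 0, 0, -0.4556], [-0.09, -0.21, -0.03, 0, 0, -0.5222]]]}}

```text
time_s: 19.02
position: [0.4955, -0.0629, 0.3415]
tcp_rot: [[0.745, 0.667, 0.002], [0.667, -0.745, -0.002], [-0.001, 0.003, -1.0]]
force: [1.1, 0.6, -2.8]
opening: 0.728
grasp_force: 30.0
```

```bash
python3 -c "
from h import *
print(bot.read_state()['joint_positions'].round(1),bot.read_state()['grasp_force'])
plan(st(-.042,0,.33),98.2)"
```

```text
[-20.   13.8  91.8  -0.1  74.2  28.2] 29.992722272872925
now [ 0.4955 -0.0629  0.3415] F [ 1.1  0.6 -2.8] op 63.4 t 19.0167 yaw 41.84
shift [ 0.2491 -0.1023  0.0111] rot [  0.14   0.11 -56.36]
```

In the tool's units: -56 degrees is -0.6222.

Call:
{"api": "play_rows", "payload": {"motion": [[[0.02, -0.01, 0, 0, 0, -0.0778], [0.05, -0.02, 0, 0, 0, -0.1556], [0.085, -0.035, 0, 0, 0, -0.2333], [0.12, -0.05, 0, 0, 0, -0.3111], [0.155, -0.065, 0, 0, 0, -0.3889], [0.19, -0.08, 0, 0, 0, -0.4667], [0.225, -0.092, 0, 0, 0, -0.5444], [0.249, -0.1, 0, 0, 0, -0.6222]]]}}

```text
time_s: 19.68
position: [0.6173, 0.1788, 0.3406]
tcp_rot: [[-0.14, 0.99, 0.002], [0.99, 0.14, -0.002], [-0.002, 0.002, -1.0]]
force: [1.0, -0.5, -2.4]
opening: 0.73
grasp_force: 30.0
```

Call:
{"api": "play_rows", "payload": {"motion": [[[0, 0, 0, 0, 0, 0], [0, 0, 0, 0, 0, 0], [0, 0, 0, 0, 0, 0], [0, 0, 0, 0, 0, 0], [0, 0, 0, 0, 0, 0]]]}}

```text
time_s: 20.1
position: [0.6165, 0.1741, 0.3416]
tcp_rot: [[-0.13, 0.992, 0.002], [0.992, 0.13, -0.004], [-0.004, 0.002, -1.0]]
force: [0.4, 0.1, -2.3]
opening: 0.733
grasp_force: 30.0
```

```bash
python3 -c "
from h import *
plan(st(-.042,0,.275),98.2)
a=imaging.capture('scene')['frame'][60:260,180:380];b=imaging.capture('top')['frame'][80:280,150:350]
o=cv2.resize(np.hstack([a,b]),None,fx=2,fy=2,interpolation=cv2.INTER_CUBIC);cv2.imwrite('pics/pl.png',o[:,:,::-1])"
```

```text
now [0.6165 0.1741 0.3416] F [ 0.4  0.1 -2.3] op 63.8 t 20.1 yaw 97.46
shift [ 0.006  -0.003   0.0666] rot [ 0.11  0.23 -0.74]
```

View pics/pl.png

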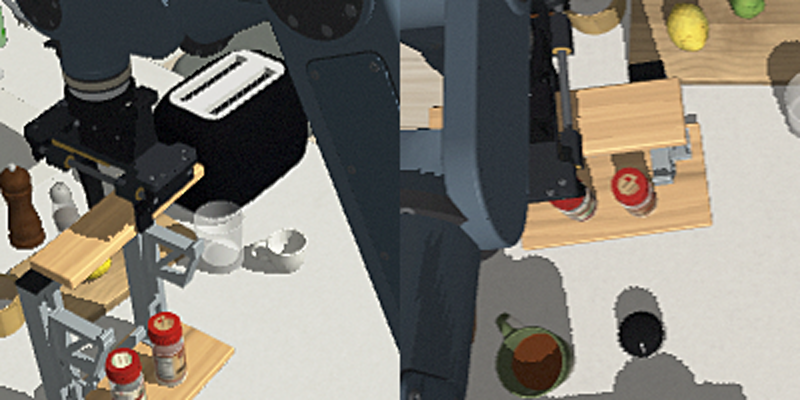

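The board is held level over the stand, right end at top-crop (685,112). I'll check its centring from that end.

```bash
python3 -c "
from h import *
c=imaging.capture('top')
def loc(p):
    d=np.array(p[:2])-[SX,SY];return np.array([np.cos(SYAW)*d[0]+np.sin(SYAW)*d[1],-np.sin(SYAW)*d[0]+np.cos(SYAW)*d[1]]).round(4)
f=lambda U,V:loc(ray(c,((U-400+.5)/2-.5+150,(V+.5)/2-.5+80),.3345))
print(f(679,79),f(687,145),f(580,92),f(583,154)); print('tcp',loc(bot.read_state()['position']))"
```

```text
[-0.0126 -0.1256] [-0.0772 -0.1255] [-0.0126 -0.0316] [-0.0728 -0.0287]
tcp [-0.0388 -0.0055]
```

In the tool's units: -0.7 degrees is -0.0078.

Call:
{"api": "play_rows", "payload": {"motion": [[[0.003, -0.001, 0.01, 0.0011, 0.0022, -0.0044], [0.006, -0.002, 0.025, 0.0011, 0.0022, -0.0078], [0.006, -0.002, 0.04, 0.0011, 0.0022, -0.0078], [0.006, -0.002, 0.055, 0.0011, 0.0022, -0.0078], [0.006, -0.002, 0.068, 0.0011, 0.0022, -0.0078], [0.006, -0.002, 0.075, 0.0011, 0.0022, -0.0078], [0.006, -0.002, 0.078, 0.0011, 0.0022, -0.0078], [0.006, -0.002, 0.078, 0.0011, 0.0022, -0.0078]]]}}

```text
time_s: 20.92
position: [0.6141, 0.1807, 0.2626]
tcp_rot: [[-0.144, 0.99, -0.001], [0.99, 0.144, -0.0], [-0.0, -0.001, -1.0]]
force: [0.5, -0.1, -2.0]
opening: 0.731
grasp_force: 30.0
```

Call:
{"api": "play_rows", "payload": {"motion": [[[0, 0, 0, 0, 0, 0], [0, 0, 0, 0, 0, 0], [0, 0, 0, 0, 0, 0]]]}}

```text
time_s: 21.17
position: [0.6151, 0.1809, 0.2646]
tcp_rot: [[-0.144, 0.99, 0.003], [0.99, 0.144, 0.0], [-0.0, 0.003, -1.0]]
force: [-0.9, 0.1, -1.0]
opening: 0.735
grasp_force: 30.0
```

```bash
python3 -c "
from h import *
plan(st(-.041,0,.253),98.2)"
```

```text
now [0.6151 0.1809 0.2646] F [-0.9  0.1 -1. ] op 64.0 t 21.1667 yaw 98.28
shift [-0.0011 -0.0014  0.0116] rot [0.17 0.02 0.08]
```

In the tool's units: 0.1 degrees is 0.0011.

Call:
{"api": "play_rows", "payload": {"motion": [[[-0.001, -0.001, 0.002, 0.0011, 0, 0], [-0.001, -0.001, 0.004, 0.0011, 0, 0], [-0.001, -0.001, 0.006, 0.0011, 0, 0], [-0.001, -0.001, 0.008, 0.0011, 0, 0], [-0.001, -0.001, 0.01, 0.0011, 0, 0], [-0.001, -0.001, 0.011, 0.0011, 0, 0], [-0.001, -0.001, 0.011, 0.0011, 0, 0]]]}}

```text
time_s: 21.75
position: [0.6137, 0.1796, 0.2529]
tcp_rot: [[-0.144, 0.99, -0.001], [0.99, 0.144, -0.0], [-0.0, -0.001, -1.0]]
force: [-1.7, -0.3, 1.3]
opening: 0.732
grasp_force: 30.0
```

Call:
{"api": "play_rows", "payload": {"motion": [[[0, 0, 0.001, 0, 0, 0], [0, 0, 0.002, 0, 0, 0], [0, 0, 0.002, 0, 0, 0]]]}}

```text
time_s: 22.0
position: [0.6137, 0.1797, 0.2528]
tcp_rot: [[-0.144, 0.99, 0.0], [0.99, 0.144, -0.0], [-0.001, 0.0, -1.0]]
force: [-5.0, -1.6, 7.8]
opening: 0.731
grasp_force: 30.0
```

The board bears on the arms (7.8 N up). Release gently.

Call:
{"api": "play_rows", "payload": {"motion": [[[0, 0, -0.001, 0, 0, 0], [0, 0, -0.001, 0, 0, 0], [0, 0, -0.001, 0, 0, 0], [0, 0, -0.001, 0, 0, 0], [0, 0, -0.001, 0, 0, 0]]], "fingers": 0.07}}

```text
time_s: 22.42
position: [0.6138, 0.1796, 0.2512]
tcp_rot: [[-0.144, 0.99, -0.001], [0.99, 0.144, -0.0], [-0.0, -0.001, -1.0]]
force: [0.3, -0.2, 0.1]
opening: 0.805
grasp_force: 0.0
```

Call:
{"api": "play_rows", "payload": {"motion": [[[0, 0, -0.002, 0, 0, 0], [0, 0, -0.006, 0, 0, 0], [0, 0, -0.015, 0, 0, 0], [0, 0, -0.03, 0, 0, 0], [0, 0, -0.05, 0, 0, 0], [0, 0, -0.08, 0, 0, 0], [0, 0, -0.1, 0, 0, 0], [0, 0, -0.12, 0, 0, 0]]]}}

```text
time_s: 23.08
position: [0.6141, 0.1798, 0.3744]
tcp_rot: [[-0.144, 0.99, 0.002], [0.99, 0.144, -0.0], [-0.0, 0.002, -1.0]]
force: [0.4, 0.5, 0.3]
opening: 0.8
grasp_force: 0.0
```

Call:
{"api": "play_rows", "payload": {"motion": [[[-0.04, -0.01, 0, 0, 0, 0], [-0.08, -0.03, 0, 0, 0, 0], [-0.12, -0.05, 0, 0, 0, 0], [-0.16, -0.07, 0, 0, 0, 0], [-0.2, -0.09, 0, 0, 0, 0], [-0.24, -0.1, 0, 0, 0, 0], [-0.28, -0.1, 0, 0, 0, 0], [-0.32, -0.1, 0, 0, 0, 0]]]}}

```text
time_s: 23.75
position: [0.559, -0.1453, 0.3735]
tcp_rot: [[-0.144, 0.99, 0.001], [0.99, 0.144, -0.001], [-0.001, 0.001, -1.0]]
force: [0.8, 0.6, -0.2]
opening: 0.804
grasp_force: 0.0
```

```bash
python3 - <<'E'
from h import *
plan(st(-.041,0,.253),98.2)
sc=imaging.capture('scene');t=imaging.capture('top')
a=sc['frame'][130:300,170:320];b=t['frame'][90:260,160:310]
o=cv2.resize(np.hstack([a,b]),None,fx=2.6,fy=2.6,interpolation=cv2.INTER_CUBIC);cv2.imwrite('pics/end.png',o[:,:,::-1]);print(o.shape)
R=[(x,y,.246) for x,y in((-.073,.12),(-.073,-.12),(-.009,.12),(-.009,-.12))]
print([((proj(sc,st(*p))-[170,130]+.5)*2.6).round().tolist() for p in R]);print([((proj(t,st(*p))-[160,90]+.5)*2.6+[390,0]).round().tolist() for p in R])
E
```

```text
now [ 0.559  -0.1453  0.3735] F [ 0.8  0.6 -0.2] op 70.0 t 23.75 yaw 98.27
shift [0.3137 0.101  0.1201] rot [0.04 0.07 0.07]
(442, 780, 3)
[[131.0, 262.0], [294.0, 109.0], [77.0, 233.0], [242.0, 87.0]]
[[445.0, 228.0], [740.0, 189.0], [440.0, 152.0], [731.0, 114.0]]
```

View pics/end.png

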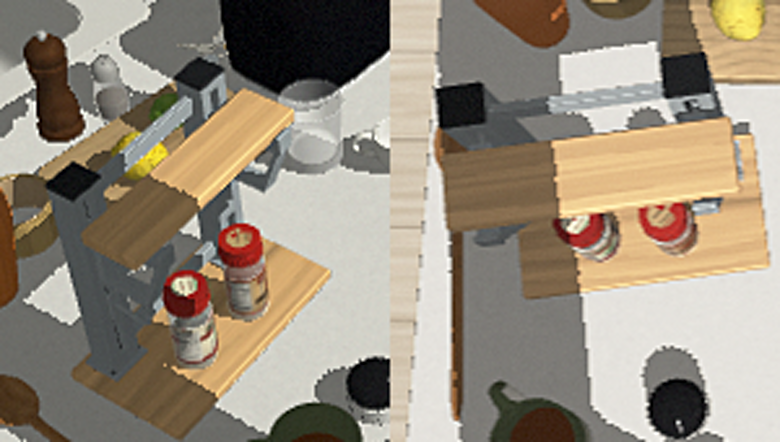

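The board rests flat where predicted (scene corner (131,262), top-view front edge (446,230)-(740,190)), and nothing else has moved. Handing in.

```bash
python3 -c "
from rig import bot
print(bot.hand_in())"
```

```text
the job is handed in; nothing more can be done
None
```

The bracket is locked home on the left upright, the board lies centred across both brackets, and the job is handed in; the hand-in call returned no verdict, so success rests on my own force readings and final pictures.

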